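# Shut the saw guard and hold a brush back over the pin jig

## Robot

A 6-joint arm with a two-finger parallel gripper is mounted at the origin on the work surface. World frame = base frame: x ahead of the robot, y to its left, z up, the work surface at z = 0. Lengths are in m, angles in rad, forces in N, time in s.
With the tool pointing down it reaches from about 0.25 to 0.725 m from the base axis. Payload 4 kg.
Tool frame: the origin (TCP) lies midway between the tips of the shut fingers; the grasp point (between the pads) lies 19 mm behind it (bot.grip_point_offset is the distance from the TCP to the grasp point, in m); z points along the fingers, y is the line along which they close (so a half turn about z gives the same grasp; the last joint's range is limited). The gripper opens to 85 mm and grips with 20 to 120 N. Pads are 22 mm wide; open, the fingers measure 114 mm over their backs; the gripper's body (76 mm by 85 mm) begins 54 mm behind the grasp point. The pads swing forward as they close: fully open they stand 13 mm farther back than shut.
Start: joints at [1.193, 0.241, 0.005, 1.335, 0, 1.571], TCP at [0.184, 0.465, 0.231] pointing down, gripper open.
Joint ranges: [-2.72, 2.72], [-1.05, 1.87], [-1.09, 1.28], [-1.99, 2.15], [-1.42, 1.44], [-3.14, 3.14]. Speed limits (rad/s): [2.79, 2.79, 3.14, 3.14, 3.14, 3.14].

## Interface

Orientations are given as a unit quaternion [x, y, z, w].
In Python, from workcell import bot gives the robot as it stands.
- The arm moves only by the tool step_arm, never from a script. Its argument "targets" is text: rows parted by semicolons, each of 7 numbers parted by spaces: the opening, from -1 (shut) to 1 (fully open), so that 0 is half open, then the shift along the world's x, y, z normalised to -1 to 1, where 1 is 0.5 m, then the turn, a rotation vector about the world's x, y, z normalised to -1 to 1, where 1 is pi/4 rad. In form: gripper x y z wx wy wz; .... A call has 1 to 10 rows; each row is the pose to reach, as a shift and turn from the pose commanded when the call began; what a row does not reach only later rows make up. A row lasts 1/12 s, in which the tool goes at most 41.7 mm and 7.16 degrees, less where a joint would pass 70% of its speed; a pose out of reach is approached as far as the arm can. A call with a number of a shift or a turn outside -1 to 1 is refused whole. A call with a gripper value outside its range is refused whole. The fingers move at their own pace and stop on an object; the grip force is fixed at half the most. Time passes only in rows, so rows that repeat a pose let the fingers close. It gives the time, the measured TCP pose, the force, the opening and the grip force at its end, in the units of the state.
- bot.get_obs(): the state, without advancing time (a new reading comes with each control period).
- bot.camera(name): name is "scene" or "side" or "wrist"; returns the picture (400x640x3 uint8, red, green, blue); there is no depth.
- bot.camera_info(name): a dict with "vertical_fov" (degrees; the focal length in pixels is half the picture's height over the tangent of half this angle, whatever the lens; pixels are square), "cx", "cy" (the principal point, pixels), "pose" (4x4, takes a point from camera to world coordinates). Camera axes: x right, y up, looking along -z (the intrinsics and any distortion apply to the point x, -y, -z); pixel columns grow to the right and rows downward; lengths in m; the calibration is good to about 2 mm. A picture is of the moment at which its call begins: read the wrist's pose just before it. camera_info takes no time and is no camera call; for the wrist camera it gives the pose at the moment of the call.
- bot.job_done(): hands the job in; it is judged then, once.
The state is a dict: "clock": time; "joint_pos": joint angles; "joint_vel": joint speeds; "tau": joint torques, N m; "eef_pos": TCP position; "tool_rot": TCP orientation; "ft_force": force on the tool from outside, world axes, zero at the start; "ft_torque": the same for the moment, N m; "grip_width": finger opening in m; "grasp_force": force on a finger pad.
Only numpy, scipy, OpenCV 4.12 (cv2) and the standard library are available. Lean on these libraries where they do the work, as an engineer would, in place of code of your own. Each camera call takes 0.05 s, during which the arm holds its last target. There are 200 camera calls.

## Task

Slide the orange blade guard of the bench saw fully shut over the blade. Only then take the drilled wooden brush back off its rest, lift it high over the saw to the other side, and bring it over the blue jig so that its two holes are straight above the two brass pins, level and about a finger's breadth (15 mm) clear of the pin tips, so that I can check the fit before it goes down. Finish still holding it there, motionless: do not lower it onto the pins or let go, do not let it touch saw or jig at any time, and leave everything else where it is.

Things in the scene. Friction and masses are not known exactly. Their poses are not given: they have to be found in the camera images.
- guard (a joint): position of the saw's guard on its track, m: 0 = fully shut (covering the blade, against the end stop), 0.12 = fully open. The guard is an orange see-through hood, 125 long x 38 wide x 54 mm high, riding on the saw table; it resists sliding with a few newtons and stays where it is left.
- guard_knob (a point): grasp point of the guard's knob, an upright black cylinder on top of the hood, 26 mm across, its top 19 mm above this point and its foot (hood top) 29 mm below. This point's x axis is the track: +x opens the guard, -x (roughly towards the robot) shuts it. When shut, it stands straight above saw_top.
- saw_top (a point): point on the table surface of the fixed bench saw (green body, aluminium top 330 x 170 mm, 85 mm above the bench) at the middle of the steel blade; the saw's centre lies 50 mm along +x from here. x axis along the blade, guard track and fence, y axis towards the plywood fence. The blade stands 40 mm out of the table, the fence (66 mm to +y) 55 mm, the guard with its knob 102 mm: the highest thing on the saw is 187 mm above the bench.
- blank_mid (a point): centre (half-way up) of the drilled brush back: a pale wooden block with rounded ends, 144 long (x axis) x 44 wide (y axis) x 20 mm thick (z axis up), about 0.1 kg, with two 14 mm holes through it 50 mm either side of the centre along x. The same either way round. Best gripped across its 44 mm width at the middle.
- rest: dark wooden rest, fixed, on one side of the saw (left or right varies): base 170 x 100 x 10 mm with two small blocks, 30 mm wide in y, that carry the brush back with its underside 40 mm above the bench, so that fingers fit down both sides of it. Origin at the centre of the underside, x axis along the length.
- jig_tips (a point): point midway between the tips of the two brass pins of the fixed jig, on the other side of the saw, 52 mm above the bench. The jig is a blue board 190 x 110 x 22 mm (x, y, z) with two upright pins 12 mm across, 30 mm tall, 50 mm either side of this point along its x axis.
- push_stick: bystander, to be left alone: red push stick, a flat strip 200 x 20 x 10 mm lying on the saw table beside the blade, on the side away from the fence.
- glue: bystander, to be left alone: yellow glue bottle with red cap, 60 mm across, 170 mm tall, beyond the saw.
- jar: bystander, to be left alone: amber jar, 70 mm across, 90 mm tall, beyond the saw.
- mallet: bystander, to be left alone: steel hammer with a wooden handle, 200 mm long, lying at the far right.
- offcut: bystander, to be left alone: brown wood block 70 x 100 x 30 mm at the far left.
Things that resemble listed ones, but are neither listed nor needed, are in the scene too. Leave any turquoise look-alike of the part that bears blank_mid alone.

How it is judged:
By the outcome, as a careful person would: the job done as asked, in the order asked, and still so for the second after the job is handed in, while the arm keeps its last pose, push and grip.
It also fails if it takes over 72 s, if anything falls off the work surface, if the arm or the gripper's body presses on something with over 40 N, if the wrist force passes 120 N, or if a joint passes its speed limit or range.

## Working session

There is one attempt and no reset: what is moved stays moved. The work goes in short steps, Python scripts to look and compute and a tool call to move; the robot and the scene stay as the last step left them, time stands still between calls to the robot, and variables do not carry over. Pictures are saved under pics/ and viewed, at most 10 in all, crops included, and the job is handed in when it is done.

Besides the shell and the picture viewer there is one more tool, called as name(argument=value, ...), one argument or row to a line, values as JSON. step_arm: Moves the arm, as the interface text tells. Scaled input: -1 to 1 covers 0.5 m each way for a shift and pi/4 rad each way for a turn. Its arguments: {"type":"object","properties":{"targets":{"type":"string"}},"required":["targets"]}

```bash
ls; mkdir -p pics; python3 - <<'E'
from workcell import bot
import cv2,numpy as np
a=[]
for n in["scene","side","wrist"]:
    i=bot.camera_info(n);print(n,{k:(np.round(v,3).tolist() if not isinstance(v,str) else v) for k,v in i.items()})
    im=bot.camera(n);cv2.imwrite(f"pics/{n}0.png",im[...,::-1])
    
o=bot.get_obs();print(o)
E
```

```text
pics
scene {'vertical_fov': 57.255, 'cx': 312.522, 'cy': 206.587, 'pose': [[-0.141, -0.634, 0.761, 1.163], [0.99, -0.098, 0.101, 0.116], [0.011, 0.767, 0.641, 0.669], [0.0, 0.0, 0.0, 1.0]]}
side {'vertical_fov': 54.604, 'cx': 311.536, 'cy': 204.703, 'pose': [[0.998, 0.052, -0.035, 0.459], [-0.061, 0.699, -0.712, -0.709], [-0.012, 0.713, 0.701, 0.855], [0.0, 0.0, 0.0, 1.0]]}
wrist {'vertical_fov': 69.573, 'cx': 319.419, 'cy': 204.65, 'pose': [[0.368, -0.894, -0.255, 0.119], [0.93, 0.354, 0.102, 0.492], [-0.001, -0.275, 0.962, 0.373], [0.0, 0.0, 0.0, 1.0]]}
{'clock': 0.15, 'joint_pos': array([ 1.19300142e+00,  2.41279964e-01,  4.01356221e-03,  1.33520009e+00,
       -5.20080527e-06,  1.57080602e+00]), 'joint_vel': array([ 0.0017023 , -0.00156695,  0.00257586, -0.00082325,  0.00012765,
        0.00117035]), 'tau': array([-1.53527883e-03, -3.72635508e+01,  2.52638215e+01,  1.23661710e-02,
       -1.61819926e-04, -2.37224171e-06]), 'eef_pos': array([0.18425678, 0.46428455, 0.23058978]), 'tool_rot': array([ 1.87780763e-01,  9.82210613e-01, -8.20718414e-04, -1.54250665e-04]), 'ft_force': array([-0.55032304,  0.66897393,  0.1094229 ]), 'ft_torque': array([-0.04767466,  0.04507942,  0.00976186]), 'grasp_force': 0.0, 'grip_width': 0.08517450923868469}
```

View pics/scene0.png

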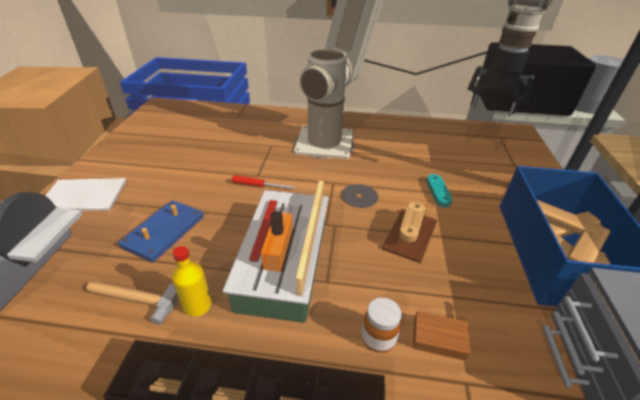

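View pics/side0.png

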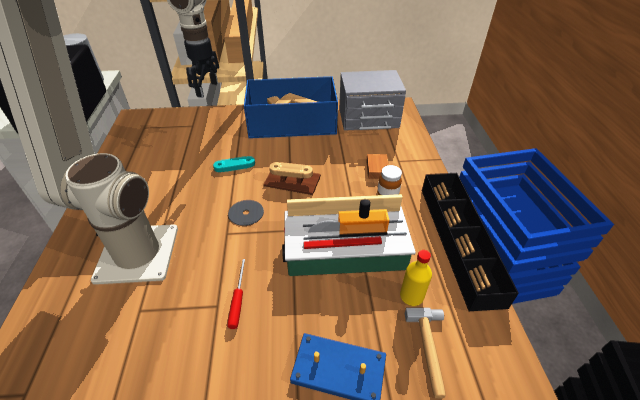

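The scene view shows the saw at (280,250), with the orange guard and black knob at (278,222). The jig is at (162,230), the pale blank on its rest at (412,222), and the turquoise look-alike at (439,190). In the side view the knob top is at (365,205), the blank at (291,170), the turquoise one at (234,164) and the pins at (317,357) and (362,369). The pale wooden block on the dark rest fits the blank's description. I'll confirm it in a crop and measure.

```bash
cat > h.py <<'E'
from workcell import bot
import numpy as np,cv2
def cam(n):
    i=bot.camera_info(n);f=200/np.tan(np.radians(i["vertical_fov"])/2);return f,i["cx"],i["cy"],np.array(i["pose"])
def ray(c,u,v):
    f,cx,cy,P=c;d=P[:3,:3]@np.array([(u-cx)/f,-(v-cy)/f,-1]);return P[:3,3],d/np.linalg.norm(d)
def onz(c,u,v,z):
    o,d=ray(c,u,v);return o+d*(z-o[2])/d[2]
def tri(rs):
    A=sum(np.eye(3)-np.outer(d,d) for o,d in rs);b=sum((np.eye(3)-np.outer(d,d))@o for o,d in rs);return np.linalg.solve(A,b)
def proj(c,p):
    f,cx,cy,P=c;q=P[:3,:3].T@(np.array(p)-P[:3,3]);return cx+f*q[0]/-q[2],cy-f*q[1]/-q[2]
def blobs(im,lo,hi,roi=None,amin=20):
    h=cv2.cvtColor(im,cv2.COLOR_RGB2HSV);m=cv2.inRange(h,np.array(lo),np.array(hi))
    if roi:
        k=np.zeros_like(m);k[roi[1]:roi[3],roi[0]:roi[2]]=255;m&=k
    cs,_=cv2.findContours(m,cv2.RETR_EXTERNAL,cv2.CHAIN_APPROX_NONE)
    return sorted([c for c in cs if cv2.contourArea(c)>=amin],key=cv2.contourArea,reverse=True)
E
python3 - <<'E'
from h import *
S=cv2.imread("pics/side0.png");C=cv2.imread("pics/scene0.png")
a=cv2.resize(S[135:285,200:430],(800,522),interpolation=cv2.INTER_CUBIC)
cv2.imwrite("pics/crop1.png",a)
cs=cam("side");cc=cam("scene")
for n,I,c in(("side",S[...,::-1].copy(),cs),("scene",C[...,::-1].copy(),cc)):
    for l,lo,hi,roi,z in(("orange",(8,180,120),(20,255,255),(330,195,400,245) if n=="side" else (255,205,300,275),.12),
      ("pale",(14,60,170),(28,150,255),(260,155,320,182) if n=="side" else (395,195,430,245),.06),
      ("knob",(0,0,0),(180,255,60),(350,190,380,225) if n=="side" else (265,203,290,240),.187),
      ("brass",(15,120,120),(28,255,255),(305,345,375,380) if n=="side" else (130,200,185,245),.052),
      ("board",(105,120,60),(120,255,255),(285,330,390,400) if n=="side" else (115,195,210,262),.022)):
        for k in blobs(I,lo,hi,roi,8)[:2]:
            (x,y),(w,h),an=cv2.minAreaRect(k);M=cv2.moments(k);t=k[k[:,0,1].argmin(),0]
            print(n,l,round(cv2.contourArea(k)),(round(x),round(y),round(w),round(h),round(an)),cv2.boundingRect(k),onz(c,M['m10']/M['m00'],M['m01']/M['m00'],z).round(3))
E
```

```text
side orange 859 (364, 221, 22, 49, 88) (339, 210, 50, 24) [ 0.624 -0.037  0.12 ]
side pale 346 (289, 168, 46, 11, 3) (266, 162, 47, 13) [0.442 0.276 0.06 ]
side knob 138 (364, 208, 17, 10, 90) (359, 200, 11, 18) [ 0.618 -0.054  0.187]
side brass 30 (316, 356, 9, 4, 90) (314, 352, 5, 10) [ 0.481 -0.35   0.052]
side brass 29 (363, 368, 4, 9, 7) (360, 364, 6, 10) [ 0.575 -0.381  0.052]
side board 4436 (339, 369, 91, 53, 14) (290, 334, 96, 66) [ 0.528 -0.367  0.022]
scene orange 758 (276, 240, 24, 58, 16) (260, 214, 32, 56) [ 0.639 -0.028  0.12 ]
scene pale 860 (412, 218, 45, 34, 90) (395, 195, 35, 46) [0.431 0.274 0.06 ]
scene brass 28 (145, 233, 10, 4, 68) (142, 229, 7, 10) [ 0.592 -0.363  0.052]
scene brass 20 (174, 210, 10, 3, 76) (172, 205, 5, 10) [ 0.499 -0.333  0.052]
scene board 1880 (162, 229, 34, 81, 50) (120, 204, 81, 56) [ 0.553 -0.355  0.022]
```

View pics/crop1.png

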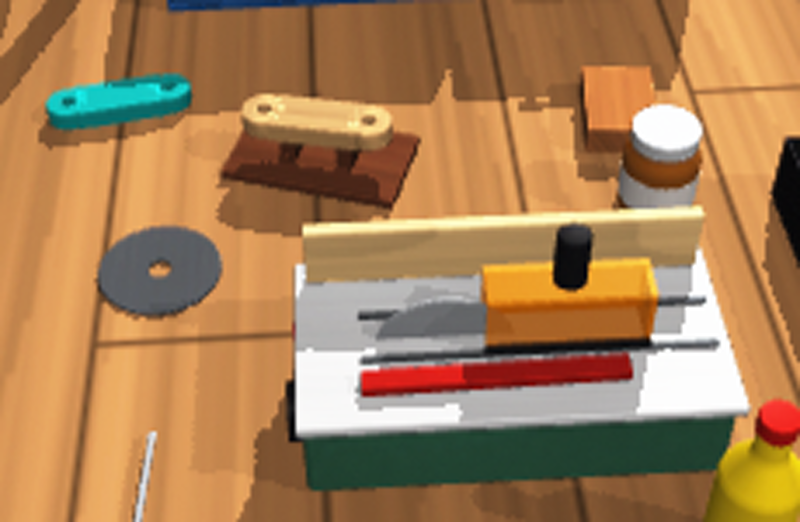

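The crop shows the pale wooden drilled block on the dark rest at crop (316,122), the turquoise look-alike at (120,100), and the guard open with its knob top at (574,232). The blade's left end is exposed. The pale block is the blank.

```bash
python3 - <<'E'
from h import *
cs=cam("side");cc=cam("scene");k=230/800
f=lambda x,y,z:onz(cs,200+x*k-.5,135+y*k-.5,z)
for n,x,y,z in(("knob top",574,232,.187),("fence L",303,226,.14),("fence R",702,208,.14),("tab FL",300,432,.085),("tab FR",745,410,.085),("tab BL",296,268,.085),("hole1",264,108,.06),("hole2",368,121,.06),("blade L",376,338,.085),("rail1",362,362,.085),("rail2",715,343,.085)):print(n,f(x,y,z).round(4))
# scene-based
print("scene knob",onz(cc,277.5,212,.187).round(4),"pins tri",tri([ray(cs,316,352.5),ray(cc,174,206)]).round(4),tri([ray(cs,362.5,364.5),ray(cc,145,230)]).round(4))
for u,v in((281,201),(322,182)):print(onz(cc,u,v,.14).round(3))
E
```

```text
knob top [ 0.6242 -0.0276  0.187 ]
fence L [0.4296 0.0423 0.14  ]
fence R [0.7387 0.0396 0.14  ]
tab FL [ 0.4219 -0.1131  0.085 ]
tab FR [ 0.7429 -0.1159  0.085 ]
tab BL [0.4209 0.0517 0.085 ]
hole1 [0.3921 0.2897 0.06  ]
hole2 [0.4887 0.2631 0.06  ]
blade L [ 0.4809 -0.0276  0.085 ]
rail1 [ 0.4692 -0.0507  0.085 ]
rail2 [ 0.7363 -0.0511  0.085 ]
scene knob [ 0.619  -0.0269  0.187 ] pins tri [ 0.4814 -0.3411  0.0495] [ 0.5768 -0.3727  0.0478]
[ 0.527 -0.041  0.14 ]
[0.439 0.043 0.14 ]
```

step_arm(
  targets="1 0.1 -0.1 0.01 0 0 0.1;1 0.16 -0.16 0.02 0 0 0.2;1 0.22 -0.22 0.03 0 0 0.3;1 0.28 -0.28 0.04 0 0 0.4;1 0.34 -0.34 0.05 0 0 0.48;1 0.4 -0.4 0.06 0 0 0.48;1 0.44 -0.45 0.06 0 0 0.48;1 0.44 -0.49 0.06 0 0 0.48;1 0.44 -0.49 0.06 0 0 0.48;1 0.44 -0.49 0.06 0 0 0.48",
)

```text
clock: 0.98
eef_pos: [0.4052, 0.2177, 0.2611]
tool_rot: [0.003, 1.0, -0.0, -0.0]
ft_force: [-1.3, 0.1, -0.5]
grip_width: 0.0853
grasp_force: 0.0
```

```bash
python3 - <<'E'
from h import *
c=cam("wrist");im=bot.camera("wrist");cv2.imwrite("pics/w1.png",im[...,::-1]);np.save("w1.npy",np.r_[c[:3],c[3].ravel()])
E
```

step_arm(
  targets="1 0.06 -0.06 0 0 0 0;1 0.11 -0.12 0 0 0 0;1 0.16 -0.18 0 0 0 0;1 0.21 -0.24 0 0 0 0;1 0.27 -0.3 0 0 0 0;1 0.32 -0.36 0 0 0 0;1 0.37 -0.42 0 0 0 0;1 0.42 -0.48 0 0 0 0;1 0.434 -0.49 0 0 0 0;1 0.434 -0.49 0 0 0 0",
)

```text
clock: 1.87
eef_pos: [0.6229, -0.0252, 0.2594]
tool_rot: [0.001, 1.0, 0.0, -0.001]
ft_force: [0.1, 0.4, -0.1]
grip_width: 0.0855
grasp_force: 0.0
```

```bash
python3 - <<'E'
from h import *
c=cam("wrist");im=bot.camera("wrist");cv2.imwrite("pics/w2.png",im[...,::-1]);np.save("w2.npy",np.r_[c[:3],c[3].ravel()])
w=cv2.imread("pics/w1.png");cv2.imwrite("pics/w12.png",cv2.resize(np.vstack([w,im[...,::-1]]),(480,600)))
print(proj(c,[.622,-.027,.187]),bot.get_obs()["eef_pos"])
E
```

```text
(np.float64(314.0481157712234), np.float64(214.84929954081167)) [ 0.62175601 -0.02393474  0.25979901]
```

View pics/w12.png

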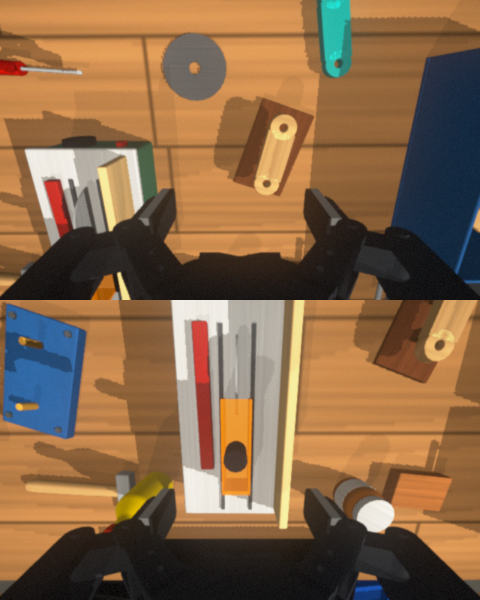

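The upper picture (w1) shows the blank at (275,155) with its holes at (284,128) and (266,184), and the saw on the left. The lower one (w2) shows the guard with its knob at (235,457), which matches the predicted position. The fence is at x=290, the push stick at (200,395) and the jig pins at (30,342) and (27,407).

```bash
python3 - <<'E'
from h import *
def ld(n):
    a=np.load(n+".npy");return a[0],a[1],a[2],a[3:].reshape(4,4)
c=ld("w2");im=cv2.imread("pics/w2.png")[...,::-1].copy()
for k in blobs(im,(0,0,0),(180,255,75),(285,170,345,245),50)[:2]:
    x,y,w,h=cv2.boundingRect(k);print("knob",x,y,w,h,onz(c,x+w/2,y+h/2,.168).round(4))
for k in blobs(im,(5,180,120),(22,255,255),(280,110,350,280),200)[:1]:
    r=cv2.minAreaRect(k);b=cv2.boxPoints(r);print("hood",r,[onz(c,*p,.139).round(4).tolist() for p in b])
for y in range(30,300,60): # fence top edge right
    row=cv2.cvtColor(im,cv2.COLOR_RGB2HSV)[y];xs=[x for x in range(370,405) if row[x,1]>60 and 18<row[x,0]<35 and row[x,2]>170];print(y,xs[0],xs[-1],onz(c,(xs[0]+xs[-1])/2,y,.14).round(4)) if xs else 0
c=ld("w1");im=cv2.imread("pics/w1.png")[...,::-1].copy()
for k in blobs(im,(14,40,150),(30,165,255),(335,140,400,265),200)[:2]:
    r=cv2.minAreaRect(k);print("blank",r,[onz(c,*p,.06).round(4).tolist() for p in cv2.boxPoints(r)])
for u,v in((284/.75,128/.75),(266/.75,184/.75)):
    g=cv2.cvtColor(im,cv2.COLOR_RGB2GRAY);u,v=int(u),int(v);p=g[v-9:v+10,u-9:u+10].astype(float);t=np.percentile(p,12);ys,xs=np.nonzero(p<=t);print("hole",u-9+xs.mean(),v-9+ys.mean(),onz(c,u-9+xs.mean(),v-9+ys.mean(),.058).round(4))
E
```

```text
knob 301 190 26 22 [ 0.6159 -0.0273  0.168 ]
hood ((315.0, 195.0), (42.0, 128.0), 0.0) [[0.6841, -0.0483, 0.139], [0.5595, -0.0452, 0.139], [0.5595, -0.008, 0.139], [0.6841, -0.0061, 0.139]]
30 391 403 [0.4804 0.04   0.14  ]
90 387 399 [0.5257 0.0399 0.14  ]
150 383 394 [0.576  0.0394 0.14  ]
210 379 389 [0.6324 0.0388 0.14  ]
270 375 385 [0.6959 0.0386 0.14  ]
blank ((367.0, 208.0), (112.0, 64.0), 90.0) [[0.3683, 0.2389, 0.06], [0.3687, 0.3145, 0.06], [0.5149, 0.3247, 0.06], [0.5144, 0.2402, 0.06]]
hole 378.375 170.33333333333334 [0.3907 0.2916 0.058 ]
hole 355.0681818181818 244.72727272727272 [0.4879 0.2662 0.058 ]
```

step_arm(
  targets="1 0 -0.006 -0.06 0 0 0;1 0 -0.006 -0.12 0 0 0;1 0 -0.006 -0.17 0 0 0;1 0 -0.006 -0.2 0 0 0;1 0 -0.006 -0.218 0 0 0;1 0 -0.006 -0.218 0 0 0;-0.5 0 -0.006 -0.218 0 0 0;-0.5 0 -0.006 -0.218 0 0 0;-0.5 0 -0.006 -0.218 0 0 0;-0.5 0 -0.006 -0.218 0 0 0",
)

```text
clock: 2.75
eef_pos: [0.6223, -0.0281, 0.1539]
tool_rot: [0.0, 1.0, -0.0, 0.001]
ft_force: [-0.0, 0.0, 0.7]
grip_width: 0.0388
grasp_force: 0.0
```

step_arm(
  targets="-1 0 0 0 0 0 0;-1 0 0 0 0 0 0;-1 0 0 0 0 0 0;-1 0 0 0 0 0 0;-1 0 0 0 0 0 0;-1 0 0 0 0 0 0",
)

```text
clock: 3.25
eef_pos: [0.6223, -0.03, 0.1539]
tool_rot: [0.001, 1.0, -0.001, 0.001]
ft_force: [-0.4, -5.1, 6.5]
grip_width: 0.0248
grasp_force: 59.4
```

step_arm(
  targets="-1 -0.02 0.002 0 0 0 0;-1 -0.04 0.002 0 0 0 0;-1 -0.06 0.002 0 0 0 0;-1 -0.08 0.002 0 0 0 0;-1 -0.1 0.002 0 0 0 0;-1 -0.12 0.002 0 0 0 0;-1 -0.14 0.002 0 0 0 0;-1 -0.15 0.002 0 0 0 0;-1 -0.16 0.002 0 0 0 0;-1 -0.16 0.002 0 0 0 0",
)

```text
clock: 4.08
eef_pos: [0.5418, -0.0293, 0.1539]
tool_rot: [0.001, 1.0, -0.002, 0.001]
ft_force: [-1.4, -7.3, 6.9]
grip_width: 0.0243
grasp_force: 59.5
```

step_arm(
  targets="-1 -0.006 0 0 0 0 0;-1 -0.01 0 0 0 0 0;-1 -0.01 0 0 0 0 0;-1 -0.01 0 0 0 0 0",
)

```text
clock: 4.42
eef_pos: [0.5376, -0.0293, 0.1539]
tool_rot: [0.001, 1.0, -0.002, 0.002]
ft_force: [-1.0, -7.0, 6.9]
grip_width: 0.0242
grasp_force: 59.5
```

step_arm(
  targets="-1 -0.004 0 0 0 0 0;-1 -0.008 0 0 0 0 0;-1 -0.008 0 0 0 0 0",
)

```text
clock: 4.67
eef_pos: [0.5338, -0.0293, 0.1539]
tool_rot: [0.001, 1.0, -0.002, 0.002]
ft_force: [0.5, -6.6, 5.2]
grip_width: 0.0246
grasp_force: 59.5
```

step_arm(
  targets="-1 -0.004 0 0 0 0 0;-1 -0.008 0 0 0 0 0;-1 -0.008 0 0 0 0 0",
)

```text
clock: 4.92
eef_pos: [0.531, -0.0292, 0.1539]
tool_rot: [0.001, 1.0, -0.002, 0.003]
ft_force: [3.9, -6.7, 2.2]
grip_width: 0.0248
grasp_force: 59.1
```

step_arm(
  targets="-1 -0.004 0 0 0 0 0;-1 -0.008 0 0 0 0 0;-1 -0.008 0 0 0 0 0;-1 -0.008 0 0 0 0 0",
)

```text
clock: 5.25
eef_pos: [0.531, -0.0292, 0.1539]
tool_rot: [0.001, 1.0, -0.002, 0.007]
ft_force: [13.8, -6.5, -3.4]
grip_width: 0.0246
grasp_force: 59.3
```

step_arm(
  targets="-1 -0.004 0 0 0 0 0;-1 -0.008 0 0 0 0 0;-1 -0.008 0 0 0 0 0;-1 -0.008 0 0 0 0 0",
)

```text
clock: 5.58
eef_pos: [0.531, -0.0292, 0.154]
tool_rot: [0.001, 1.0, -0.002, 0.01]
ft_force: [25.1, -6.8, -12.8]
grip_width: 0.0245
grasp_force: 59.8
```

The guard is at the stop: x has stayed at 0.531 while the force rises. I'll ease off, release and rise.

step_arm(
  targets="-1 0.006 -0.002 0 0 0 0;-1 0.012 -0.002 0 0 0 0;-1 0.012 -0.002 0 0 0 0;0 0.012 0 0 0 0 0;0.7 0.012 0 0 0 0 0;0.7 0.012 0 0 0 0 0;0.7 0.012 0 0 0 0 0;0.7 0.012 0 0.04 0 0 0;0.7 0.012 0 0.1 0 0 0;0.7 0.012 0 0.16 0 0 0",
)

```text
clock: 6.42
eef_pos: [0.525, -0.0269, 0.232]
tool_rot: [0.0, 1.0, 0.0, -0.002]
ft_force: [0.9, 0.1, -0.7]
grip_width: 0.0725
grasp_force: 0.0
```

step_arm(
  targets="0.7 0 0 0.06 0 0 0;0.7 0 0 0.1 0 0 0;0.7 0 0 0.1 0 0 0;0.7 0 0 0.1 0 0 0",
)

```text
clock: 6.75
eef_pos: [0.5269, -0.0271, 0.2835]
tool_rot: [0.0, 1.0, 0.0, 0.001]
ft_force: [-0.2, 0.9, -0.8]
grip_width: 0.0726
grasp_force: 0.0
```

```bash
python3 - <<'E'
from h import *
c=cam("wrist");im=bot.camera("wrist");cv2.imwrite("pics/w3.png",im[...,::-1])
o=bot.get_obs();print(o["eef_pos"],o["tool_rot"].round(4),o["ft_force"].round(1),o["joint_pos"].round(2))
for k in blobs(im,(5,180,120),(22,255,255),(250,50,380,330),200)[:2]:
    x,y,w,h=cv2.boundingRect(k);print("hood",x,y,w,h,onz(c,x+w/2,y,.139),onz(c,x+w/2,y+h,.139))
E
```

```text
[ 0.52613362 -0.02708733  0.28199459] [ 3.e-04  1.e+00  1.e-04 -1.e-04] [-0.6  0.4 -0.3] [-0.05  0.28  0.19  1.48  0.   -0.05]
hood 299 135 39 118 [ 0.46855641 -0.02543722  0.139     ] [ 0.59376931 -0.02553     0.139     ]
```

View pics/w3.png

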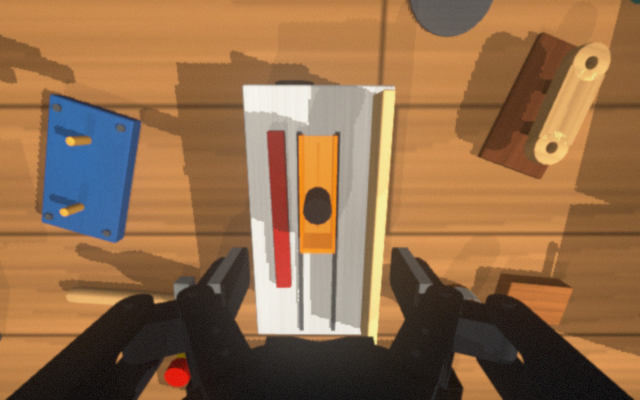

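The guard is shut: the hood is centred at x=0.531 with its edges at 0.469 and 0.594. The blank's holes are at (591,63) and (551,149), and the jig pin tips are at about (70,141) and (64,212). Next I go above the blank.

step_arm(
  targets="1 -0.02 0.08 0 0 0 -0.1;1 -0.04 0.16 0 0 0 -0.2;1 -0.06 0.24 0 0 0 -0.3;1 -0.09 0.32 0 0 0 -0.333;1 -0.11 0.4 0 0 0 -0.333;1 -0.13 0.48 0 0 0 -0.333;1 -0.16 0.56 0 0 0 -0.333;1 -0.173 0.61 -0.04 0 0 -0.333;1 -0.173 0.61 -0.1 0 0 -0.333;1 -0.173 0.61 -0.1 0 0 -0.333",
)

```text
clock: 7.63
eef_pos: [0.4349, 0.2769, 0.2248]
tool_rot: [0.129, 0.992, -0.005, -0.006]
ft_force: [-1.3, -0.5, -1.4]
grip_width: 0.0853
grasp_force: 0.0
```

```bash
cat > holes.py <<'E'
from h import *
def holes(im,c,z,guess):
    g=cv2.cvtColor(im,cv2.COLOR_RGB2GRAY);out=[]
    for G in guess:
        u,v=map(int,proj(c,G));r=16;p=g[max(v-r,0):v+r+1,u-r:u+r+1]
        t,m=cv2.threshold(p,0,255,cv2.THRESH_BINARY_INV+cv2.THRESH_OTSU)
        k=[q for q in cv2.findContours(m,cv2.RETR_LIST,cv2.CHAIN_APPROX_NONE)[0] if cv2.contourArea(q)>20]
        for q in k:
            x,y,w,h=cv2.boundingRect(q);out.append((u-r+x+w/2,max(v-r,0)+y+h/2,w,h,onz(c,u-r+x+(w-1)/2,max(v-r,0)+y+(h-1)/2,z).round(4)))
    return out
E
python3 - <<'E'
from holes import *
c=cam("wrist");im=bot.camera("wrist");cv2.imwrite("pics/w4.png",im[...,::-1])
o=bot.get_obs();print(o["eef_pos"].round(4),o["tool_rot"].round(4))
G=[[.391,.291,.06],[.488,.266,.06]]
print([proj(c,g) for g in G])
for h in holes(im,c,.06,G):print(h)
E
```

```text
[0.4363 0.2765 0.2276] [ 0.1298  0.9915 -0.0037 -0.0044]
[(np.float64(321.24893792563796), np.float64(148.75917703555044)), (np.float64(321.5724939730609), np.float64(237.539440550401))]
(321.5, 148.5, 13, 15, array([0.3902, 0.2909, 0.06  ]))
(322.0, 237.0, 12, 12, array([0.4867, 0.2662, 0.06  ]))
```

View pics/w4.png

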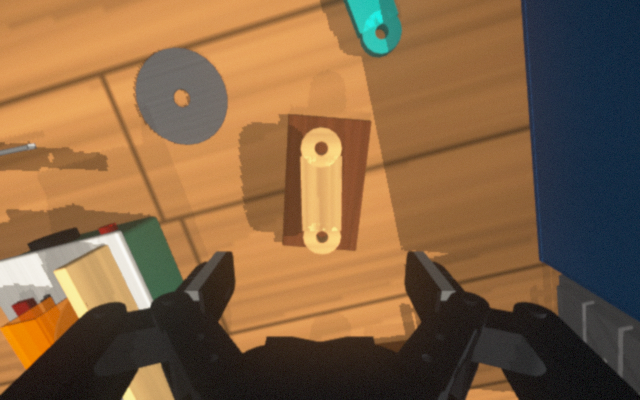

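Holes are at (321,148) and (322,237), both on the finger centreline, with the turquoise look-alike clear at (380,30). Descending in two stages.

step_arm(
  targets="1 0 0 -0.07 0 0 0.01;1 0 0 -0.14 0 0 0.01;1 0 0 -0.2 0 0 0.01;1 0 0 -0.25 0 0 0.01;1 0 0 -0.29 0 0 0.01;1 0 0 -0.31 0 0 0.01;1 0 0 -0.31 0 0 0.01;1 0 0 -0.31 0 0 0.01;1 0 0 -0.31 0 0 0.01",
)

```text
clock: 8.43
eef_pos: [0.4414, 0.2781, 0.0791]
tool_rot: [0.127, 0.992, 0.001, 0.001]
ft_force: [-0.9, 0.2, 0.1]
grip_width: 0.0855
grasp_force: 0.0
```

step_arm(
  targets="1 -0.006 0.001 -0.04 0 0 0;1 -0.006 0.001 -0.07 0 0 0;1 -0.006 0.001 -0.09 0 0 0;1 -0.006 0.001 -0.09 0 0 0;0.2 -0.006 0.001 -0.09 0 0 0;0 -0.006 0.001 -0.09 0 0 0;0 -0.006 0.001 -0.09 0 0 0;-1 -0.006 0.001 -0.09 0 0 0;-1 -0.006 0.001 -0.09 0 0 0;-1 -0.006 0.001 -0.09 0 0 0",
)

```text
clock: 9.27
eef_pos: [0.438, 0.2789, 0.0337]
tool_rot: [0.127, 0.992, 0.001, 0.001]
ft_force: [-0.3, -0.4, 6.4]
grip_width: 0.0431
grasp_force: 62.0
```

step_arm(
  targets="-1 0 0 0 0 0 0;-1 0 0 0 0 0 0;-1 0 0 0 0 0 0;-1 0 0 0 0 0 0",
)

```text
clock: 9.6
eef_pos: [0.438, 0.2789, 0.0337]
tool_rot: [0.127, 0.992, 0.001, 0.001]
ft_force: [-0.8, -0.5, 6.2]
grip_width: 0.0429
grasp_force: 62.0
```

step_arm(
  targets="-1 0 0 0.02 0 0 0;-1 0 0 0.06 0 0 0;-1 0 0 0.12 0 0 0;-1 0 0 0.18 0 0 0;-1 0 0 0.25 0 0 0;-1 0 0 0.32 0 0 0;-1 0 0 0.39 0 0 0;-1 0 0 0.46 0 0 0;-1 0 0 0.52 0 0 0;-1 0 0 0.54 0 0 0",
)

```text
clock: 10.43
eef_pos: [0.438, 0.279, 0.3083]
tool_rot: [0.127, 0.992, 0.003, 0.003]
ft_force: [1.4, 1.1, -0.4]
grip_width: 0.043
grasp_force: 61.3
```

```bash
python3 - <<'E'
from holes import *
def pose():
    o=bot.get_obs();return o["eef_pos"],o["tool_rot"]
c=cam("wrist");p,q=pose();im=bot.camera("wrist");cv2.imwrite("pics/w5.png",im[...,::-1])
o=bot.get_obs();print(p.round(4),q.round(4),o["grip_width"],o["grasp_force"])
from scipy.spatial.transform import Rotation as R
x=R.from_quat(q).as_matrix()[:,0];x=-x if x[0]<0 else x
t=p+[0,0,.026]
print([proj(c,t+s*.05*x) for s in(-1,1)])
for h in holes(im,c,t[2],[t-.05*x,t+.05*x]):print(h)
E
```

```text
[0.438  0.279  0.3083] [0.1269 0.9919 0.0027 0.0032] 0.04294276620641394 61.27982139587402
[(np.float64(315.065762745941), np.float64(176.34209060563634)), (np.float64(315.7439744460073), np.float64(371.8546459672293))]
(318.0, 177.0, 28, 32, array([0.3899, 0.2925, 0.3343]))
(315.5, 375.5, 33, 25, array([0.4886, 0.2655, 0.3343]))
```

View pics/w5.png

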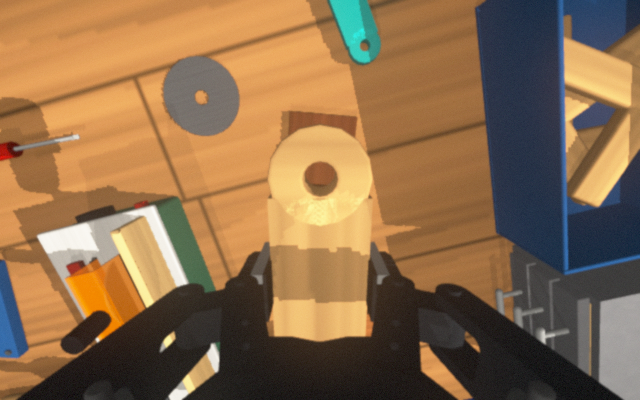

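The blank is held. Its near hole is at (320,177) with its outline centred, and the far hole is hidden behind the gripper. Now I carry it high across to the jig side.

step_arm(
  targets="-1 0.01 -0.04 0 0 0 -0.01;-1 0.03 -0.1 0 0 0 -0.02;-1 0.05 -0.17 0 0 0 -0.04;-1 0.07 -0.24 0 0 0 -0.06;-1 0.09 -0.31 0 0 0 -0.08;-1 0.11 -0.38 0 0 0 -0.085;-1 0.13 -0.45 0 0 0 -0.085;-1 0.15 -0.52 0 0 0 -0.085;-1 0.17 -0.59 0 0 0 -0.085;-1 0.18 -0.66 0 0 0 -0.085",
)

```text
clock: 11.32
eef_pos: [0.5268, -0.0535, 0.3012]
tool_rot: [0.16, 0.987, -0.0, -0.001]
ft_force: [0.8, 0.4, -0.4]
grip_width: 0.043
grasp_force: 61.3
```

step_arm(
  targets="-1 0.01 -0.07 0 0 0 0;-1 0.01 -0.14 0 0 0 0;-1 0.02 -0.21 0 0 0 0;-1 0.02 -0.27 0 0 0 0;-1 0.02 -0.33 0 0 0 0;-1 0.02 -0.38 0 0 0 0;-1 0.02 -0.4 0 0 0 0;-1 0.02 -0.4 0 0 0 0;-1 0.02 -0.4 0 0 0 0",
)

```text
clock: 12.07
eef_pos: [0.5364, -0.2514, 0.3014]
tool_rot: [0.16, 0.987, 0.001, -0.001]
ft_force: [-0.6, 0.7, -0.9]
grip_width: 0.0427
grasp_force: 61.3
```

```bash
python3 - <<'E'
from holes import *
c=cam("wrist");o=bot.get_obs();im=bot.camera("wrist");cv2.imwrite("pics/w6.png",im[...,::-1]);np.save("w6.npy",np.r_[c[:3],c[3].ravel()])
print(o["eef_pos"].round(4),o["tool_rot"].round(4),o["joint_pos"].round(2))
for p in([.4814,-.3411,.052],[.5768,-.3727,.052]):print(np.round(proj(c,p),1),np.round(proj(c,[p[0],p[1],.022]),1))
for k in blobs(im,(15,110,110),(28,255,255),(0,0,640,260),8):
    x,y,w,h=cv2.boundingRect(k)
    if cv2.contourArea(k)<600:print(x,y,w,h,cv2.minAreaRect(k))
E
```

```text
[ 0.5364 -0.2514  0.3014] [ 1.603e-01  9.871e-01  7.000e-04 -1.000e-03] [-0.44  0.42  0.44  1.59  0.   -0.12]
[241.9 159.2] [247.2 156.7]
[247.1 228.8] [251.7 222. ]
120 161 63 71 ((150.26255798339844, 190.57467651367188), (45.97002410888672, 76.97049713134766), 55.437477111816406)
0 0 39 31 ((19.0, 15.0), (30.0, 38.0), 90.0)
268 71 61 41 ((299.10809326171875, 93.64866638183594), (31.826061248779297, 62.19304275512695), 46.84760665893555)
0 234 55 26 ((26.789657592773438, 247.52415466308594), (55.64047622680664, 24.000146865844727), 4.763641834259033)
88 231 41 29 ((111.72345733642578, 249.3517608642578), (20.258527755737305, 46.64518737792969), 59.620872497558594)
392 7 35 24 ((407.96343994140625, 19.491573333740234), (33.129302978515625, 20.01249885559082), 12.994616508483887)
375 73 23 22 ((385.5946350097656, 85.12723541259766), (16.692310333251953, 24.076927185058594), 67.38013458251953)
128 233 36 21 ((145.66604614257812, 242.68113708496094), (34.83665466308594, 19.807374954223633), 2.4895527362823486)
369 12 25 16 ((380.5458984375, 19.48623275756836), (14.080047607421875, 21.83
[... 4583 characters left out ...]
 (5.385164737701416, 6.499337196350098), 21.801406860351562)
366 0 10 7 ((370.5, 3.0), (9.0, 6.0), 0.0)
405 191 7 8 ((407.820068359375, 193.75999450683594), (7.800000190734863, 4.800000190734863), 53.13010025024414)
156 167 7 6 ((159.0, 169.5), (5.0, 6.0), 90.0)
454 2 17 9 ((462.1529235839844, 5.988234519958496), (7.209471225738525, 16.106266021728516), 85.60128784179688)
396 91 6 16 ((398.0882568359375, 98.85293579101562), (15.279744148254395, 3.6380343437194824), 75.96376037597656)
389 7 8 5 ((392.5384826660156, 8.692304611206055), (3.530090570449829, 7.452413558959961), 78.69007110595703)
74 242 13 10 ((80.50000762939453, 246.5), (7.984899044036865, 12.070197105407715), 68.19859313964844)
```

View pics/w6.png

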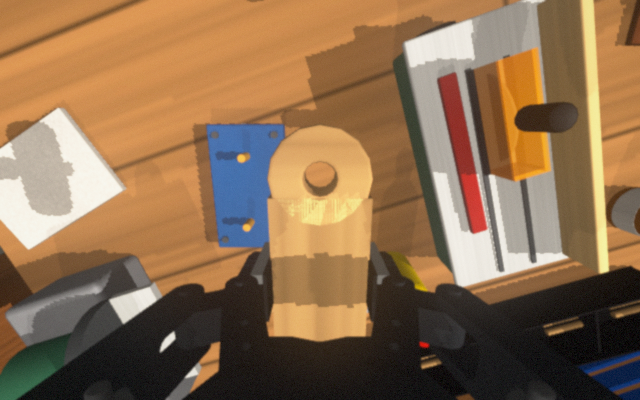

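The jig pins are visible at (242,157) and (248,226). Pin tips are at about (241,158) and (247,227), and the hammer and glue are out of the way. The saw and guard are at the right. I move over the jig and descend to about 50 mm clear.

step_arm(
  targets="-1 -0.005 -0.06 0 0 0 0;-1 -0.01 -0.12 0 0 0 0;-1 -0.017 -0.18 0 0 0 0;-1 -0.017 -0.211 -0.05 0 0 0;-1 -0.017 -0.211 -0.12 0 0 0;-1 -0.017 -0.211 -0.19 0 0 0;-1 -0.017 -0.211 -0.26 0 0 0;-1 -0.017 -0.211 -0.33 0 0 0;-1 -0.017 -0.211 -0.37 0 0 0;-1 -0.017 -0.211 -0.4 0 0 0",
)

```text
clock: 12.95
eef_pos: [0.5274, -0.3539, 0.0991]
tool_rot: [0.159, 0.987, 0.001, -0.002]
ft_force: [-0.4, 0.5, -1.1]
grip_width: 0.0433
grasp_force: 61.3
```

step_arm(
  targets="-1 0 0 -0.01 0 0 0;-1 0 0 -0.013 0 0 0;-1 0 0 -0.013 0 0 0;-1 0 0 -0.013 0 0 0",
)

```text
clock: 13.28
eef_pos: [0.5297, -0.3572, 0.0976]
tool_rot: [0.159, 0.987, -0.001, 0.001]
ft_force: [-0.4, 0.0, -1.4]
grip_width: 0.0429
grasp_force: 61.3
```

```bash
python3 - <<'E'
from holes import *
from scipy.spatial.transform import Rotation as R
o=bot.get_obs();print(o["eef_pos"].round(4),o["tool_rot"].round(4),o["grip_width"])
w=bot.camera("wrist");s=bot.camera("side");c=bot.camera("scene")
for n,i in(("w7",w),("s7",s),("c7",c)):cv2.imwrite(f"pics/{n}.png",i[...,::-1])
p=o["eef_pos"];x=R.from_quat(o["tool_rot"]).as_matrix()[:,0];x*=np.sign(x[0])
for n in("side","scene"):print(n,[np.round(proj(cam(n),p+[0,0,.026]+k*.05*x),1) for k in(-1,1)])
a=cv2.resize(w[100:300,220:420,::-1],(390,390),interpolation=cv2.INTER_CUBIC)
b=cv2.resize(s[310:400,270:400,::-1],(563,390),interpolation=cv2.INTER_CUBIC)[:,:400]
cc=cv2.resize(c[170:260,100:230,::-1],(300,208),interpolation=cv2.INTER_CUBIC)
m=np.zeros((600,790,3),np.uint8);m[:390,:390]=a;m[:390,390:]=b;m[391:599,:300]=cc;cv2.imwrite("pics/m7.png",m)
E
```

```text
[ 0.5297 -0.3572  0.0976] [ 1.594e-01  9.872e-01 -6.000e-04  1.400e-03] 0.042881722305151554
side [array([316.3, 336.3]), array([366. , 348.3])]
scene [array([166.9, 183.4]), array([135.7, 206.1])]
```

View pics/m7.png

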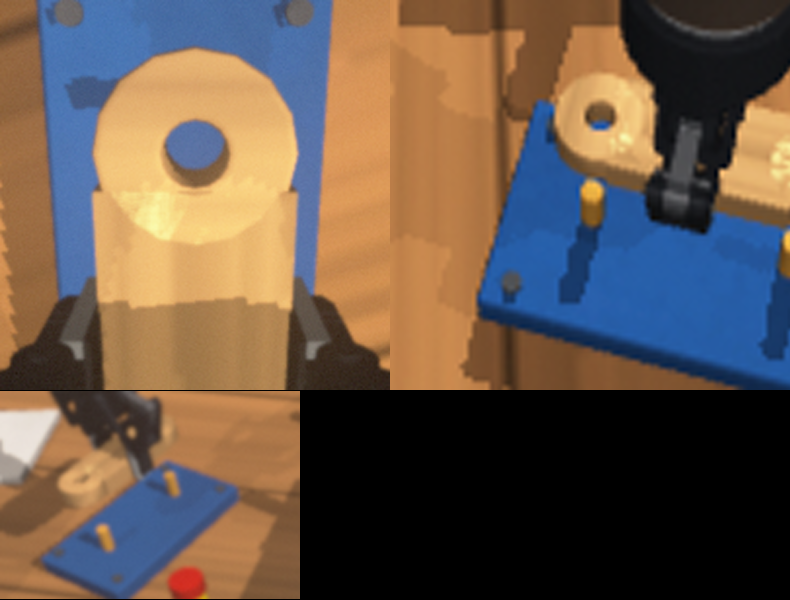

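The near hole is over the board in the wrist crop at (196,153). In the side crop the hole is at (600,114) with its pin tip at (592,187). In the scene crop the far hole is at (83,482) with its pin tip at (103,527). I'll work out the relative offset for each camera.

```bash
python3 - <<'E'
from holes import *
from scipy.spatial.transform import Rotation as R
o=bot.get_obs();p=o["eef_pos"];x=R.from_quat(o["tool_rot"]).as_matrix()[:,0];x*=np.sign(x[0])
z=p[2]+.0263;cs=cam("side");cc=cam("scene")
H={"side":cv2.imread("pics/s7.png")[...,::-1].copy(),"scene":cv2.imread("pics/c7.png")[...,::-1].copy()}
# blank mask in both: end-cap + hole; brass tips
for n,c,br,bl in(("side",cs,(305,345,375,385),(300,320,330,352)),("scene",cc,(130,195,185,245),(118,190,146,225))):
    im=H[n]
    for k in blobs(im,(15,120,120),(28,255,255),br,8)[:3]:
        b=cv2.boundingRect(k);print(n,"brass",b,onz(c,b[0]+(b[2]-1)/2,b[1]+1.5,.052).round(4))
    h=cv2.cvtColor(im,cv2.COLOR_RGB2HSV)
cands=[("side",cs,318.1,336.0),("scene",cc,135.6,209.0)]
for n,c,u,v in cands:
    print(n,"hole seen",onz(c,u,v,z).round(4))
print("hole pred",(p-.05*x).round(4),(p+.05*x).round(4))
def ld(n):
    a=np.load(n+".npy");return a[0],a[1],a[2],a[3:].reshape(4,4)
w6=ld("w6");print("wrist pins",onz(w6,241.2,157.6,.052).round(4),onz(w6,247.2,226.8,.052).round(4))
c=cam("wrist");print("wrist hole now",onz(c,220+196/1.95-.4,100+153/1.95-.4,z).round(4))
# precise hole crops
g=cv2.cvtColor(H["side"],cv2.COLOR_RGB2GRAY)[328:346,308:330];print(g)
E
```

```text
side brass (346, 345, 29, 18) [ 0.5766 -0.3352  0.052 ]
side brass (312, 345, 21, 6) [ 0.495  -0.3297  0.052 ]
side brass (361, 364, 5, 10) [ 0.5767 -0.3763  0.052 ]
scene brass (130, 195, 27, 26) [ 0.4593 -0.4383  0.052 ]
scene brass (142, 229, 7, 10) [ 0.5827 -0.3688  0.052 ]
scene brass (172, 205, 5, 10) [ 0.4863 -0.3384  0.052 ]
side hole seen [ 0.4858 -0.3413  0.1238]
scene hole seen [ 0.5869 -0.3679  0.1238]
hole pred [ 0.4819 -0.3419  0.0973] [ 0.5768 -0.3735  0.0976]
wrist pins [ 0.4792 -0.3412  0.052 ] [ 0.574  -0.3713  0.052 ]
wrist hole now [ 0.4831 -0.34    0.1238]
[[ 84 134 135 137 151 160 167 172 177 182 190 194 198 200 195 195 179 163
  165 161 151  76]
 [125 134 135 152 167 165 173 175 177 182 191 193 198 201 200 211 204 182
  185 184 170 157]
 [133 135 151 172 167 167 173 174 178 185 191 193 198 199 199 211 208 197
  193 192 188 187]
 [133 141 172 174 165 169 172 174 178 186 190 193 197 198 208 209 215 211
  198 190 191 192]
 [134 181 177 171 163 170 173 175 180 187 188 192 198 197 199 207 206 203
  203 196 185 186]
 [123 180 175 168 165 171 174 176 159 149 137 142 1
[... 458 characters left out ...]
6  85  71  98 187 196 207 203
  207 206 186 172]
 [125 166 159 168 173 177 180 181 141  87  84  84 132 180 198 195 210 203
  205 204 178 167]
 [ 89 161 160 169 172 178 183 191 185 186 189 188 191 202 198 207 212 203
  204 196 170 166]
 [ 63 139 162 171 173 177 185 189 191 196 198 198 196 202 196 233 236 216
  204 191 180 174]
 [ 59  96 155 171 173 177 185 188 191 195 197 197 204 222 196 217 227 227
  200 191 190 188]
 [ 68  73 106 165 173 178 186 187 191 195 196 196 195 210 202 196 198 202
  193 192 192 192]
 [ 69  70  77 115 168 180 186 187 191 193 194 195 190 204 193 214 191 178
  187 189 190 190]
 [ 78  69  74  81 107 144 178 187 192 194 195 193 187 190 172 177 171 168
  183 184 185 187]]
```

step_arm(
  targets="-1 -0.004 -0.002 0 0 0 0.01;-1 -0.008 -0.004 0 0 0 0.01;-1 -0.008 -0.004 -0.01 0 0 0.01;-1 -0.008 -0.004 -0.03 0 0 0.01;-1 -0.008 -0.004 -0.05 0 0 0.01;-1 -0.008 -0.004 -0.065 0 0 0.01;-1 -0.008 -0.004 -0.07 0 0 0.01;-1 -0.008 -0.004 -0.07 0 0 0.01;-1 -0.008 -0.004 -0.07 0 0 0.01;-1 -0.008 -0.004 -0.07 0 0 0.01",
)

```text
clock: 14.27
eef_pos: [0.5248, -0.3594, 0.0611]
tool_rot: [0.156, 0.988, -0.0, 0.0]
ft_force: [0.1, 0.6, -1.0]
grip_width: 0.0431
grasp_force: 61.3
```

```bash
python3 - <<'E'
from holes import *
from scipy.spatial.transform import Rotation as R
o=bot.get_obs();print(o["eef_pos"].round(4),o["tool_rot"].round(4),o["grip_width"])
w=bot.camera("wrist");s=bot.camera("side");c=bot.camera("scene")
for n,i in(("w8",w),("s8",s),("c8",c)):cv2.imwrite(f"pics/{n}.png",i[...,::-1])
a=cv2.resize(w[120:220,270:370,::-1],(390,390),interpolation=cv2.INTER_CUBIC)
b=cv2.resize(s[325:385,300:380,::-1],(400,300),interpolation=cv2.INTER_CUBIC)
cc=cv2.resize(c[190:250,115:195,::-1],(400,300),interpolation=cv2.INTER_CUBIC)
m=np.zeros((600,790,3),np.uint8);m[:390,:390]=a;m[:300,390:]=b;m[300:,390:]=cc;cv2.imwrite("pics/m8.png",m)
E
```

```text
[ 0.5248 -0.3594  0.0611] [ 1.560e-01  9.878e-01 -1.000e-04  3.000e-04] 0.043057536108912664
```

View pics/m8.png

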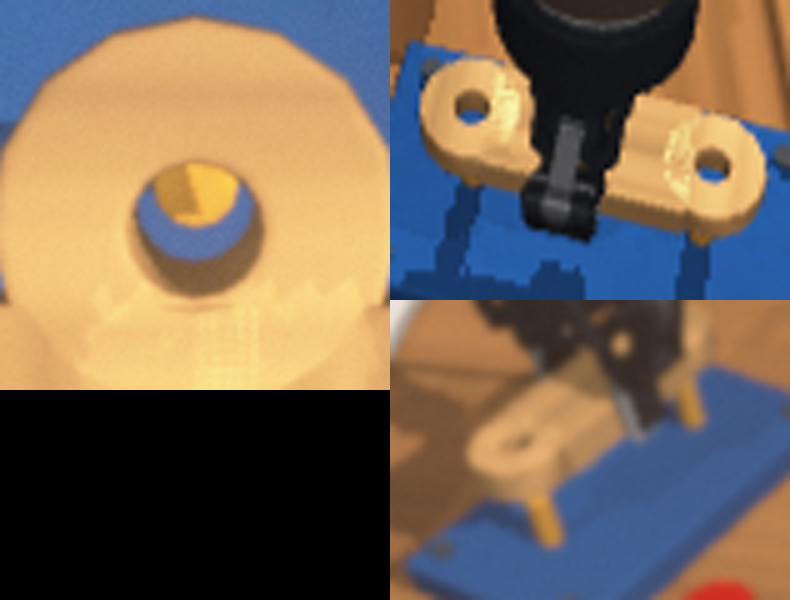

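The wrist view shows the pin tip through the near hole: hole at crop (196,229), pin disc at about (197,185). In the side crop the holes are at (472,106) and (713,165). The scene crop shows the far hole at (517,440).

```bash
python3 - <<'E'
from holes import *
from scipy.spatial.transform import Rotation as R
o=bot.get_obs();p=o["eef_pos"];x=R.from_quat(o["tool_rot"]).as_matrix()[:,0];x*=np.sign(x[0]);print(p.round(4),"yaw",np.degrees(np.arctan2(x[1],x[0])))
z=p[2]+.0263;cs=cam("side");cc=cam("scene");c=cam("wrist")
d=lambda c,pu,pv,hu,hv:((onz(c,pu,pv,.052)-onz(c,hu,hv,z))[:2]*1000).round(1)
# predicted outline of tip disc relative to the seen hole, if aligned
h=onz(c,319.9,178.3,z);t=np.linspace(0,2*np.pi,60)
disc=np.array([proj(c,[h[0]+.006*np.cos(a),h[1]+.006*np.sin(a),.052]) for a in t]);q=(disc-[270,120]+.4)*3.9
print("aligned disc crop: u",q[:,0].min(),q[:,0].max(),"v",q[:,1].min(),q[:,1].max()," seen u 152-242 bottom 227")
q=np.array([proj(c,[h[0]+.007*np.cos(a),h[1]+.007*np.sin(a),z]) for a in t]);q=(q-[270,120]+.4)*3.9
print("hole crop",q.min(0),q.max(0))
for n,pu,pv,hu,hv in(("1",316,354,316.0,345.8),("2",362.9,366,364.2,357.6)):print("side",n,d(cs,pu,pv,hu,hv))
print("scene 2",d(cc,145,230.7,115+127/5-.4,190+140/5-.4))
E
```

```text
[ 0.5248 -0.3595  0.0614] yaw -17.953570610824684
aligned disc crop: u 151.2491089112617 239.73522316594588 v 134.7884420379877 223.12034881617896  seen u 152-242 bottom 227
hole crop [129.50845375 162.15244048] [262.83516247 293.62509702]
side 1 [-0.2 -1.1]
side 2 [-0.  -1.9]
scene 2 [6.7 5.3]
```

```bash
python3 - <<'E'
from holes import *
cc=cam("scene");cs=cam("side")
print("expect aligned hole2 scene",np.round(proj(cc,[.5827,-.3688,.0876]),1),"from TCP",np.round(proj(cc,[.5248+.0476,-.3595-.0154,.0876]),1))
g=cv2.cvtColor(cv2.imread("pics/c8.png"),cv2.COLOR_BGR2GRAY);print(g[210:228:1,128:156])
g=cv2.cvtColor(cv2.imread("pics/c0.png") if 0 else cv2.imread("pics/scene0.png"),cv2.COLOR_BGR2HSV)[226:242,139:152,1];print(g)
E
```

```text
expect aligned hole2 scene [140.7 219.5] from TCP [140.4 216.4]
[[ 99 104 113 115 113 106  99  93  94  99 111 127 142 151 158 163 165 165
  165 162 158 155 153 153 155 157 156 151]
 [ 91  97 106 105 103  99  96  94  99 110 129 146 156 162 164 167 167 164
  160 157 154 153 154 156 160 161 162 163]
 [ 91  94 100 101  99  97  99 103 116 131 147 158 164 168 170 169 165 162
  157 154 152 154 158 160 161 163 164 165]
 [ 91  95  98 100 101 100 108 120 140 152 161 166 170 174 176 172 164 160
  156 155 155 158 161 161 163 165 166 164]
 [ 93  96  97 100 103 113 128 144 162 169 172 173 172 175 178 171 164 160
  159 161 161 161 161 163 164 166 164 159]
 [ 93  95  97 103 116 138 157 168 174 177 176 174 173 171 171 168 165 164
  169 171 168 165 164 164 163 161 157 152]
 [ 91  93  99 113 139 163 176 180 180 180 176 173 167 159 156 160 166 171
  175 177 175 169 166 163 158 154 149 146]
 [ 90  92 103 130 158 176 181 182 182 176 168 160 152 139 136 150 167 176
  177 177 175 169 165 159 152 148 146 146]
 [ 89  93 113 143 169 178 182 183 177 163 155 150 139 125 130 155 171 177
  176 173 170 164 158 152 
[... 1251 characters left out ...]
15 156 163 156 113  32 110 136 139 140]
 [135 109  29 127 166 172 170 140  48  81 132 138 140]
 [131 119  46  99 158 173 174 156  95  48 123 136 139]
 [120 122  78  46 138 167 172 165 121  30 103 134 138]
 [110 113  91  26 117 161 170 169 141  56  72 126 135]
 [106 107  98  43  91 154 171 170 158 103  41 111 130]
 [114 110 103  60  58 140 167 172 167 131  34  94 128]
 [129 121 110  87  30 115 160 170 170 144  59  78 128]
 [135 133 123 114  61  64 141 164 162 139  59  76 129]
 [140 137 135 132 111  42  81 122 127  94  26 101 135]
 [140 140 139 139 134 101  44  28  34  38  84 124 137]
 [139 138 141 141 139 131 116  99  94 109 128 137 141]
 [141 140 141 140 138 139 136 135 131 137 139 140 142]]
```

The wrist look-through shows hole and pin within about 0.5 mm. The yaw is -18.0° against the pins' measured -17.5° to -18.3°, and the clearance is about 15 mm. I'll let it settle and hand in.

step_arm(
  targets="-1 0.001 0 0 0 0 0;-1 0.001 0 0 0 0 0;-1 0.001 0 0 0 0 0;-1 0.001 0 0 0 0 0;-1 0.001 0 0 0 0 0;-1 0.001 0 0 0 0 0",
)

```text
clock: 14.92
eef_pos: [0.5249, -0.3593, 0.0608]
tool_rot: [0.156, 0.988, -0.0, -0.0]
ft_force: [0.4, 0.4, -2.1]
grip_width: 0.0424
grasp_force: 61.3
```

```bash
python3 - <<'E'
from workcell import bot
o=bot.get_obs();print(o["eef_pos"].round(4),o["tool_rot"].round(4),abs(o["joint_vel"]).max().round(4),o["grasp_force"])
print(bot.job_done())
E
```

```text
[ 0.5249 -0.3593  0.0608] [ 0.1561  0.9877 -0.     -0.    ] 0.0016 61.30146861076355
the job is handed in; nothing more can be done
None
```

I shut the guard against its stop, then carried the brush back high over the saw; it is now held still and level about 15 mm above the jig pins, and the job is handed in (the near hole lines up with its pin to about 0.5 mm as seen through the hole, but the far hole was checked only by the less precise side and scene cameras).

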